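# Take down the pile and put each piece on its own place

## Robot

A 7-joint arm with a two-finger parallel gripper is mounted at the origin on a cart in front of the work surface, level with it; the furniture and walls round the work are solid. World frame = base frame: x ahead of the robot, y to its left, z up, the work surface at z = 0. Lengths are in mm, angles in rad, forces in N, time in s.
With the tool pointing down it reaches from about 350 to 900 mm from the base axis. Payload 19.9 kg.
Tool frame: the origin (TCP) lies at the very end of the fingers, on their centre line; the grasp point (between the pads) lies 19 mm behind it (bot.grip_point_offset is the distance from the TCP to the grasp point, in mm); z points along the fingers, y is the line along which they close (so a half turn about z gives the same grasp; the last joint's range is limited). The gripper opens to 85 mm and grips with 20 to 120 N. Pads are 22 mm wide; open, the fingers measure 114 mm over their backs; the gripper's body (76 mm by 85 mm) begins 54 mm behind the grasp point. The pads swing forward as they close: fully open they stand 13 mm farther back than shut.
Start: joints at [-1.155, 0.417, -0.01, 1.614, 0.005, 1.111, -0.053], TCP at [276.222, 560.625, 210.36] pointing down, gripper open.
Joint ranges: [-2.81, 2.81], [-0.39, 2.02], [-1.27, 1.25], [0.06, 2.57], [-1.19, 4.33], [0.19, 2], [-2.82, 2.82]. Speed limits (rad/s): [1.89, 1.89, 2.39, 2.39, 3.01, 3.01, 3.01].

## Interface

Orientations are given as a unit quaternion [w, x, y, z].
In Python, from station import bot gives the robot as it stands.
- The arm moves only by the shell command python3 -m pendant 'ROWS' [FORCE]. ROWS is JSON, one flat list of numbers, 5 for each row, row after row: the shift along the tool's x, y, z in units of 50 mm (1.0 is 50 mm), then the turn about the tool's z in units of 8 degrees (1.0 is 8 degrees), then the finger opening in mm, from 0 to 85.4. In form: [x, y, z, roll, grip, x, y, z, roll, grip, ...]. A call has 1 to 8 rows; each row shifts and turns the commanded pose from where the row before left it, along the tool's axes as they then stand; what a row does not reach is not made up. A row lasts 1/8 s, in which the tool goes at most 62.5 mm and 10.7 degrees, less where a joint would pass 70% of its speed; a pose out of reach is approached as far as the arm can. A call is refused whole if a number of a shift passes 1 or a number of a turn 1, either way. A call with a gripper value outside its range is refused whole. The fingers move at their own pace and stop on an object; FORCE is the grip in N (left out, the last holds). Time passes only in rows, so rows that do not move let the fingers close. It gives the time, the measured TCP pose, the force, the opening and the grip force at its end, in the units of the state.
- bot.read_state(): the state, without advancing time (a new reading comes with each control period).
- bot.grab_frame(name): name is "scene" or "top" or "wrist"; returns a dict with "image" (384x512x3 uint8, red, green, blue), "range_z" (384x512 float32, mm along the optical axis (not along the pixel's ray), 0 where there is no reading), "fx", "fy", "cx", "cy" (pixels), "world_to_cam" (4x4, takes a point from world to camera coordinates); the wrist camera has in their place "mount" (4x4, takes a point from camera to tool coordinates, whose origin is the TCP and whose axes are the flange's). Camera axes: x right, y up, looking along -z (the intrinsics and any distortion apply to the point x, -y, -z); pixel columns grow to the right and rows downward; lengths in mm; the calibration is good to about 2 mm. The wrist camera is an equidistant fisheye: a pixel r from the principal point sees the ray r / f radians off the axis. A picture is of the moment at which its call begins: read the wrist's pose just before it.
- bot.job_done(): hands the job in; it is judged then, once.
Trained networks look in a picture, given as the dict that the camera call returned (one of the last four; its "shot" number tells which), for a name from the list of things; names that differ only in an ending like _2 or _b are one class to them, and where a whole thing is asked for, a point or a joint stands for the part that bears it (a point fixed in the world has none). Each returns a list of dicts, best first, with "p" (0 to 1); they miss things now and then, are a little off and sometimes report something else, mostly with a low value. They report only what shows in the picture. A call takes as long as a camera call.
- bot.spot_in(target, picture): "bbox" ([left, top, right, bottom] in pixels, round what is visible of it).
- bot.outline_of(target, picture): "region" (384x512 bool, what is visible of it) and "bbox" ([left, top, right, bottom] in pixels, round what is visible of it).
The state is a dict: "clock": time; "joint_positions": joint angles; "qvel": joint speeds; "tau": joint torques, N m; "eef_pos": TCP position; "eef_rot": TCP orientation; "ft_force": force on the tool from outside, world axes, zero at the start; "torque": the same for the moment, N m; "opening": finger opening in mm; "grip_force": force on a finger pad.
Only numpy, scipy, OpenCV 4.12 (cv2) and the standard library are available. Lean on these libraries where they do the work, as an engineer would, in place of code of your own. Each camera call takes 0.05 s, during which the arm holds its last target. There are 200 camera calls.

## Task

Take the pile on the bench apart from the top down and put each piece away on its own place, without tipping anything over: the larger nut in the round dish, the smaller nut in the square wooden tray, the square steel tube in the two saddles with its length centred on them, and the wood block inside the wooden frame. Every piece must lie flat on the floor of its place, tube and block along the length of theirs, let go and still.

Things in the scene. Friction and masses are not known exactly. Their poses are not given: they have to be found in the camera images.
- nut_big_mid (a point): the larger of the two plain steel hex nuts on top of the pile (they lie side by side on the tube, either one at either end, about 50 mm apart): 31 mm across the flats (two flats face along its x), 35 mm over the corners (along its y), 16 mm high, lying flat; its x is at first within about 4 degrees of the tube's x; origin at its centre, half-way up (8 mm above its underside), z up
- nut_small_mid (a point): the smaller of the two plain steel hex nuts on top of the pile: 25 mm across the flats (two flats face along its x), 28 mm over the corners (along its y), 13 mm high, lying flat; its x is at first within about 4 degrees of the tube's x; origin at its centre, half-way up (6.5 mm above its underside), z up. (A still smaller nut, 19 mm, lying loose on the bench, is not part of the job)
- tube_mid (a point): dark square steel tube offcut under the nuts, lying along the block: 30 x 100 x 30 mm (x across, y along its length, z up); origin at its centre, half-way up (15 mm above its underside)
- block_mid (a point): pine wood block at the bottom of the pile, standing on the bench: 45 x 120 x 45 mm (x across, y along its length, z up); origin at its centre, half-way up (22.5 mm above its underside)
- dish_floor (a point): round low bright metal dish, fixed on the bench, the place of the larger nut: 68 mm over all, inside radius 31 mm, rim 4 mm above its inner floor; the point is the centre of the inner floor, 3 mm above the bench, z up
- pocket_floor (a point): small square dark wooden plate with a raised edge, fixed on the bench, the place of the smaller nut: 62 x 62 mm outside, 50 x 50 mm inside, edge 4 mm above its inner floor; the point is the centre of the inner floor, 5 mm above the bench; x and y along its sides, z up
- rack_floor (a point): rack of two dark steel U-shaped saddles on a foot strip, fixed on the bench, the place of the tube: the saddles stand 70 mm apart (at y = -35 and +35 mm), each 66 mm wide and 14 mm thick with an open slot 48 mm wide for the tube to lie in along y; the ears beside the slot are 10 mm above the slot's floor; the point is midway between the saddles at the height of the slot floor, 14 mm above the bench; x across, y along the tube, z up
- board_floor (a point): plywood board with a low pine frame round it, fixed on the bench, the place of the wood block: inside 65 mm (x) x 136 mm (y), outside 81 x 152 mm, frame 8 mm above the inner floor; the point is the centre of the inner floor, 9 mm above the bench; x across, y along its length, z up

How it is judged:
By the outcome, as a careful person would: the job done as asked, in the order asked, and still so for the second after the job is handed in, with the robot touching nothing.
It also fails if it takes over 112 s, if anything falls off the work surface, if the arm or the gripper's body presses on something with over 40 N, if the wrist force passes 120 N, or if a joint passes its speed limit or range.

## Working session

There is one attempt and no reset: what is moved stays moved. The work goes in short steps, Python scripts to look and compute and a shell command to move; the robot and the scene stay as the last step left them, time stands still between calls to the robot, and variables do not carry over. Pictures are saved under pics/ and viewed, at most 14 in all, crops included, and the job is handed in when it is done.

```bash
mkdir -p pics; ls; cat > h.py <<'E'
import numpy as np, cv2
from station import bot
from scipy.spatial.transform import Rotation as R
def cloud(f):
    z=f["range_z"].astype(float); v,u=np.mgrid[:384,:512]
    P=np.stack([(u-f["cx"])/f["fx"]*z,-(v-f["cy"])/f["fy"]*z,-z,np.ones_like(z)],-1)
    W=P@np.linalg.inv(f["world_to_cam"]).T
    W[z==0]=np.nan
    return W[...,:3]
def save(f,n,s=1):
    cv2.imwrite("pics/"+n,cv2.resize(f["image"][...,::-1],None,fx=s,fy=s))
E
python3 - <<'E'
from h import *
print({k:np.round(v,3).tolist() if not isinstance(v,str) else v for k,v in bot.read_state().items()})
for c in ["top","scene"]:
    f=bot.grab_frame(c); save(f,c+"0.png",1.5)
    print(c,[k for k in f], f["fx"],np.round(np.linalg.inv(f["world_to_cam"]),3).tolist())
    W=cloud(f)
    for n in ["nut_big_mid","nut_small_mid","tube_mid","block_mid","dish_floor","pocket_floor","rack_floor","board_floor"]:
        for r in bot.outline_of(n,f)[:2]:
            p=W[r["region"]]; p=p[~np.isnan(p[:,0])]
            if len(p)<5: print(n,len(p));continue
            zt=np.percentile(p[:,2],[5,50,95])
            q=p[p[:,2]>zt[2]-4]
            rect=cv2.minAreaRect(q[:,:2].astype(np.float32))
            print(n,round(r["p"],2),np.array(r["bbox"]).round().tolist(),"z",zt.round(1),"med",np.median(p,0).round(1),"toprect",np.round(rect[0],1),np.round(rect[1],1),round(rect[2],1))
E
```

```text
pics
{'clock': 0.0, 'joint_positions': [-1.154, 0.418, -0.01, 1.614, 0.005, 1.111, -0.053], 'qvel': [-0.002, 0.001, 0.002, -0.0, -0.001, 0.002, 0.001], 'tau': [-0.001, -86.445, 0.678, -43.489, 0.019, 0.007, -0.0], 'eef_pos': [276.083, 560.269, 209.749], 'eef_rot': [-0.0, 0.227, 0.974, -0.001], 'ft_force': [-0.175, 0.47, 0.305], 'torque': [-0.004, -0.022, -0.007], 'grip_force': 0.0, 'opening': 85.381}
top ['image', 'range_z', 'fx', 'fy', 'cx', 'cy', 'world_to_cam', 'shot'] 395.4221361261385 [[-0.022, 0.986, -0.166, 347.394], [-1.0, -0.02, 0.014, -315.038], [0.011, 0.167, 0.986, 907.824], [0.0, 0.0, 0.0, 1.0]]
nut_big_mid 0.47 [273.0, 172.0, 287.0, 185.0] z [80.9 90.8 93.5] med [ 516.3 -382.3   90.8] toprect [ 516.  -382.6] [28.8 31.1] 55.5
nut_small_mid 0.46 [246.0, 171.0, 261.0, 184.0] z [74.7 86.9 90.3] med [ 519.7 -327.9   86.9] toprect [ 520.  -329.7] [25.5 24.5] 89.7
tube_mid 0.91 [243.0, 172.0, 290.0, 192.0] z [55.  74.9 78. ] med [ 511.4 -349.5   74.9] toprect [ 516.1 -353.8] [99.2 28.4] 85.1
dish_floor 0.62 [266.0, 216.0, 294.0, 245.0] z [0.6 3.7 8.4] med [ 409.1 -386.5    3.7
[... 1155 characters left out ...]
prect [ 514.8 -356. ] [101.2  31.2] 85.1
block_mid 0.55 [260.0, 190.0, 322.0, 239.0] z [ 4.7 29.3 45.1] med [ 497.1 -382.2   29.3] toprect [ 516.4 -356.7] [118.5  44.8] 86.3
dish_floor 0.96 [240.0, 237.0, 278.0, 265.0] z [0.2 2.5 6.8] med [ 407.2 -388.     2.5] toprect [ 407.1 -388.8] [66.9 65.8] 29.0
pocket_floor 0.55 [225.0, 212.0, 268.0, 243.0] z [1.6 4.9 9. ] med [ 420.1 -315.9    4.9] toprect [ 419.1 -315.2] [63.2 64. ] 89.3
rack_floor 0.92 [215.0, 157.0, 254.0, 194.0] z [ 2.7  8.1 22.4] med [ 510.2 -182.6    8.1] toprect [ 511.3 -181.7] [83.  66.6] 84.8
board_floor 0.75 [165.0, 169.0, 230.0, 226.0] z [ 4.6  8.8 16.7] med [ 404.7 -188.4    8.8] toprect [ 404.9 -181. ] [154.9  81.7] 87.2
```

View pictures.

```bash
python3 - <<'E'
from h import *
f=bot.grab_frame("wrist"); save(f,"wrist0.png",1)
print(np.round(f["mount"],3).tolist(),f["fx"],f["cx"],f["cy"])
print(np.round(R.from_quat(np.roll(bot.read_state()["eef_rot"],-1)).as_matrix(),3).tolist())
a=cv2.imread("pics/top0.png")[150:450,180:520]; b=cv2.imread("pics/scene0.png")[150:450,180:560]
cv2.imwrite("pics/both.png",np.hstack([a,b]))
E
```

```text
[[-0.0, 0.966, 0.259, 66.013], [1.0, 0.0, 0.0, -0.496], [0.0, 0.259, -0.966, -163.804], [0.0, 0.0, 0.0, 1.0]] 297.3186396354542 251.89821430833877 192.08200057306644
[[-0.897, 0.442, -0.0], [0.442, 0.897, -0.0], [-0.0, -0.0, -1.0]]
```

View pics/both.png

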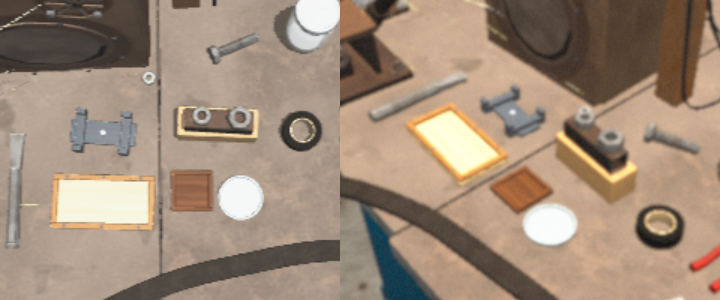

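View pics/wrist0.png

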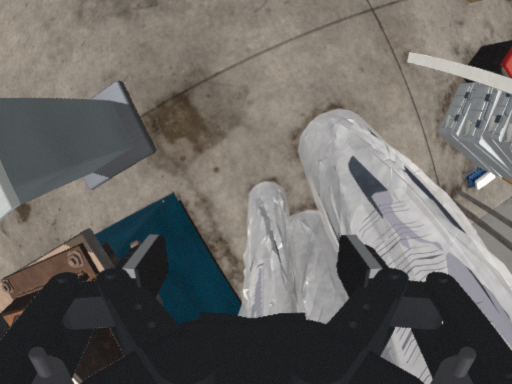

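View pics/scene0.png

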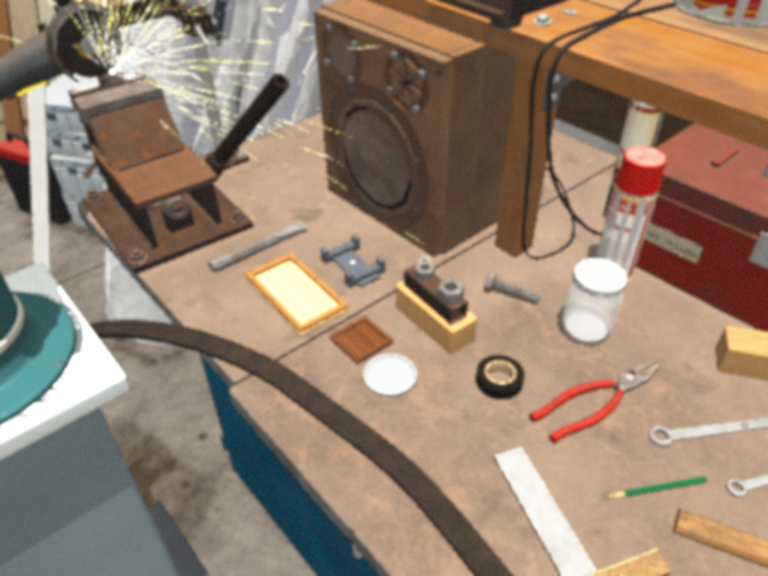

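```bash
python3 - <<'E'
from h import *
H={}
for c in ["top","scene"]:
    W=cloud(bot.grab_frame(c)).reshape(-1,3); W=W[~np.isnan(W[:,0])]
    for p in W:
        k=(int(p[0]//50),int(p[1]//50)); H.setdefault(k,[]).append(p[2])
print("      "+" ".join(f"{y*50:5d}" for y in range(-10,14)))
for x in range(2,16): print(f"{x*50:5d} "+" ".join(f"{np.percentile(H[(x,y)],98):5.0f}" if (x,y) in H else "    ." for y in range(-10,14)))
E
```

```text
-500  -450  -400  -350  -300  -250  -200  -150  -100   -50     0    50   100   150   200   250   300   350   400   450   500   550   600   650
  100  -840  -842  -843  -842  -843  -842     1     2    12    15    15    12     2     1  -843  -843  -843  -842  -844  -842  -843  -842  -841  -842
  150     .     .     .     .     .  -846    -5    14    10    -2    -0    -3    -1    -5  -843  -844  -843  -845  -842  -844  -843  -843  -843  -845
  200     2     2     3     2     1    24    24    20    14  -845    15    12  -845  -844  -845   267  -578  -845  -844  -844  -844  -844  -844     .
  250     2    13    19    23    26    26    24     3     3     3   108   109   109   142   278   282   276     5  -844  -845  -845  -842  -845  -844
  300    14    17    20    23    22     3     3     3     9    17   109   110   115   173   319   322   311    21  -844  -842  -841  -844  -843  -844
  350     3     6     7    10    17    18    18    18    16    17   110   110   121   176   321   321  -844  -844  -843  -843  -844  -845  -842  -844
  400     3     7     8    11    18    18    18    19    
[... 442 characters left out ...]
 306     4    67    85   106     4     5    23    11     .     .     .     .     .     .   -10    82
  600   102    11    25   491   491   489   490   490   492   495   401   278     4     4     4     2     .     .     .     .     .     .   127   134
  650   354   354   359   387   349   351   351   345   334   322   320   330     4    37     3     3    23    91    44     .     .     .   133     .
  700   355   354   362   370   308   281     .     .     .     .     .     .     4     3     3   178   224   215   164     .     .   162   166     .
  750   352   352   360   353   352   262     .     .     .     .     .     .     .     3     3   231   228     .     .     .     .   163   155   -80
```

```bash
python3 -m pendant '[0,0,-1,0,85, 0,0,-1,0,85, 0,0,-1,1,85, 0,0,-1,1,85, 0,0,-0.5,1,85, 0,0,0,1,85, 0,0,0,1,85, 0,0,0,1,85]' 40; python3 -m pendant '[0,0,0,1,60, 0,0,0,1,60, 0,0,0,0.6,60, 0,0,0,0,60]'
cat >> h.py <<'E'
def go(x,y,z,yaw=None):
    s=bot.read_state(); M=R.from_quat(np.roll(s["eef_rot"],-1)).as_matrix(); p=np.array(s["eef_pos"])
    a=np.degrees(np.arctan2(M[1,1],M[0,1]))
    print("at",p.round(1),"yang",round(a,2),"tilt",M[:,2].round(3),"F",np.round(s["ft_force"],1),"open",round(s["opening"],1),"t",round(s["clock"],2))
    print("rows units",(M.T@(np.array([x,y,z])-p)/50).round(2), "roll", None if yaw is None else round((a-yaw)/8,2))
E
python3 -c "
from h import *
go(518,-355,420,-5)"
```

```text
clock: 2.05
eef_pos: [276.2, 560.6, 435.3]
eef_rot: [0.0, 0.605, 0.796, -0.0]
ft_force: [0.6, 0.7, -1.1]
opening: 84.9
grip_force: 0.0
clock: 2.55
eef_pos: [276.1, 560.7, 435.3]
eef_rot: [0.0, 0.737, 0.676, -0.0]
ft_force: [0.2, 0.4, -0.2]
opening: 60.1
grip_force: 0.0
at [276.1 560.7 435.3] yang -4.99 tilt [ 0. -0. -1.] F [ 0.2  0.4 -0.2] open 60.1 t 2.55
rows units [-17.82   6.41   0.31] roll 0.0
```

```bash
python3 -m pendant '[-0.9,0.33,0,0,60, -0.9,0.33,0,0,60, -0.9,0.33,0,0,60, -0.9,0.33,0,0,60, -0.9,0.33,0,0,60, -0.9,0.33,0,0,60, -0.9,0.33,0,0,60, -0.9,0.33,0,0,60]' ; python3 -m pendant '[-0.9,0.33,0,0,60, -0.9,0.33,0,0,60, -0.9,0.33,0,0,60, -0.9,0.33,0,0,60, -0.9,0.33,0,0,60, -0.9,0.33,0,0,60, -0.9,0.33,0,0,60, 0,0,0,0,60]'
python3 -c "
from h import *
go(518,-330,250,-5)"
```

```text
clock: 3.55
eef_pos: [376.3, 188.8, 435.6]
eef_rot: [-0.0, 0.737, 0.676, 0.0]
ft_force: [0.9, 0.3, 0.8]
opening: 60.2
grip_force: 0.0
clock: 4.55
eef_pos: [463.4, -136.6, 435.5]
eef_rot: [0.001, 0.738, 0.674, -0.001]
ft_force: [-0.2, 1.2, -1.4]
opening: 60.3
grip_force: 0.0
at [ 463.4 -136.6  435.5] yang -5.19 tilt [-0.    -0.001 -1.   ] F [-0.2  1.2 -1.4] open 60.3 t 4.55
rows units [-3.75  1.44  3.72] roll -0.02
```

```bash
python3 -m pendant '[-0.9,0.35,0.6,0,60, -0.9,0.35,0.6,0,60, -0.9,0.35,0.7,0,60, -0.9,0.35,0.7,0,60, -0.15,0.04,0.4,0,60, 0,0,0,0,60, 0,0,0,0,60]' 
cat >> h.py <<'E'
def wcloud():
    s=bot.read_state(); f=bot.grab_frame("wrist")
    M=np.eye(4); M[:3,:3]=R.from_quat(np.roll(s["eef_rot"],-1)).as_matrix(); M[:3,3]=s["eef_pos"]
    z=f["range_z"].astype(float); v,u=np.mgrid[:384,:512]
    a=(u-f["cx"])/f["fx"]; b=(v-f["cy"])/f["fy"]; th=np.hypot(a,b)+1e-9; k=np.tan(th)/th
    P=np.stack([a*k*z,-b*k*z,-z,np.ones_like(z)],-1)@(M@f["mount"]).T
    P[(z==0)|(th>1.4)]=np.nan
    return f,P[...,:3]
def meas(f,W,names,dz=4):
    for n in names:
        for r in bot.outline_of(n,f)[:1]:
            p=W[r["region"]]; p=p[~np.isnan(p[:,0])]
            if len(p)<5: continue
            zt=np.percentile(p[:,2],[5,50,95]); q=p[p[:,2]>zt[2]-dz]
            c,d,a=cv2.minAreaRect(q[:,:2].astype(np.float32))
            print(n,round(r["p"],2),"z",zt.round(1),"toprect",np.round(c,1),np.round(d,1),round(a,1))
ALL=["nut_big_mid","nut_small_mid","tube_mid","block_mid","dish_floor","pocket_floor","rack_floor","board_floor"]
E
python3 -c "
from h import *
go(518,-355,250,-5)
f,W=wcloud(); save(f,'w1.png',1); meas(f,W,ALL)"
```

```text
clock: 5.42
eef_pos: [519.6, -325.3, 286.7]
eef_rot: [0.0, 0.737, 0.676, 0.001]
ft_force: [-0.3, -0.7, 0.3]
opening: 59.9
grip_force: 0.0
at [ 519.6 -325.3  286.7] yang -4.9 tilt [ 0.002  0.    -1.   ] F [-0.3 -0.7  0.3] open 59.9 t 5.42
rows units [-0.59  0.02  0.73] roll 0.01
nut_big_mid 0.56 z [77.5 91.  92.4] toprect [ 512.5 -382.7] [29.7 31. ] 56.9
nut_small_mid 0.76 z [75.5 87.7 89.1] toprect [ 517.1 -329.8] [26.7 23.7] 85.2
tube_mid 0.72 z [48.4 75.2 76.7] toprect [ 514.2 -348.8] [87.3 29.8] 85.5
block_mid 0.81 z [ 1.2 45.1 67.4] toprect [ 515.5 -348.1] [86.5 29.9] 87.1
dish_floor 0.6 z [1.8 3.6 7.6] toprect [ 407.2 -387.7] [65.7 64.5] 43.8
pocket_floor 0.63 z [75.5 90.9 92.4] toprect [ 512.6 -382.6] [29.6 31.1] 58.0
rack_floor 0.85 z [ 4.4  7.3 24.3] toprect [ 510.7 -179.5] [83.5 65.3] 85.1
board_floor 0.64 z [ 7.8  9.7 17.8] toprect [ 404.8 -180. ] [153.   81.9] 87.3
```

View pics/w1.png

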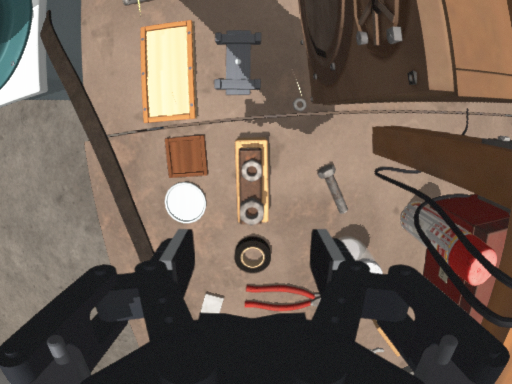

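```bash
python3 -m pendant '[-0.57,-0.02,0.6,0,50, -0.57,-0.02,0.6,0,50, 0,0,0.6,0,50, 0,0,0.6,0,50, 0,0,0.6,0,50, 0,0,0,0,50, 0,0,0,0,50]'; python3 -c "
from h import *
go(512.5,-382.7,81.5,-4.7)"
```

```text
clock: 6.75
eef_pos: [512.2, -383.6, 136.7]
eef_rot: [0.001, 0.737, 0.675, -0.0]
ft_force: [0.3, -0.3, 0.1]
opening: 49.7
grip_force: 0.0
at [ 512.2 -383.6  136.7] yang -5.03 tilt [ 0.001 -0.001 -1.   ] F [ 0.3 -0.3  0.1] open 49.7 t 6.75
rows units [0.02 0.   1.1 ] roll -0.04
```

```bash
python3 -m pendant '[0.02,0,0.4,0,50, 0,0,0.4,0,50, 0,0,0.3,0,50, 0,0,0,0,50, 0,0,0,0,28, 0,0,0,0,28, 0,0,0,0,28, 0,0,0,0,28]' 40;  python3 -m pendant '[0,0,0,0,28, 0,0,0,0,28]'; python3 -c "
from h import *
go(512.5,-382.7,81.5,-4.7)"
```

```text
clock: 7.75
eef_pos: [512.1, -382.2, 80.6]
eef_rot: [0.0, 0.737, 0.675, 0.0]
ft_force: [0.5, 0.3, 0.4]
opening: 27.8
grip_force: 0.0
clock: 8.0
eef_pos: [512.0, -382.2, 80.4]
eef_rot: [0.0, 0.737, 0.675, -0.0]
ft_force: [-0.3, -0.9, -1.1]
opening: 27.8
grip_force: 0.0
at [ 512.  -382.2   80.4] yang -5.03 tilt [-0. -0. -1.] F [-0.3 -0.9 -1.1] open 27.8 t 8.0
rows units [-0.01  0.01 -0.02] roll -0.04
```

```bash
python3 -c "
from h import *
f,W=wcloud(); meas(f,W,ALL[:4]); g=bot.grab_frame('scene'); meas(g,cloud(g),ALL[:4])
a=cv2.resize(f['image'][130:330,150:380],None,fx=2.0,fy=2.0); b=cv2.resize(g['image'][120:220,240:330],None,fx=4,fy=4)
cv2.imwrite('pics/g1.png',np.hstack([a[:400],b[:400]])[...,::-1])"
```

```text
nut_big_mid 0.77 z [77.3 90.7 92.1] toprect [ 512.7 -383.4] [34.7 29.6] 78.3
nut_small_mid 0.84 z [83.1 88.  89. ] toprect [ 518.  -330.4] [26.3 24.4] 85.8
tube_mid 0.77 z [73.5 75.2 76.4] toprect [ 514. -355.] [100.2  29.7] 85.3
block_mid 0.6 z [43.6 45.1 46.4] toprect [ 516.8 -345.2] [101.8  45.1] 86.5
nut_big_mid 0.58 z [77.9 87.1 91.2] toprect [ 513.7 -389. ] [32.5 23.5] 15.8
nut_small_mid 0.56 z [76.5 83.7 87.9] toprect [ 512.5 -332.5] [23.3 12.3] 80.4
tube_mid 0.74 z [45.8 63.5 74.9] toprect [ 508.9 -355.4] [ 27.4 101.6] 1.8
block_mid 0.97 z [ 0.9 28.1 45.1] toprect [ 515.1 -356.2] [119.5  45.8] 88.5
```

View pics/g1.png

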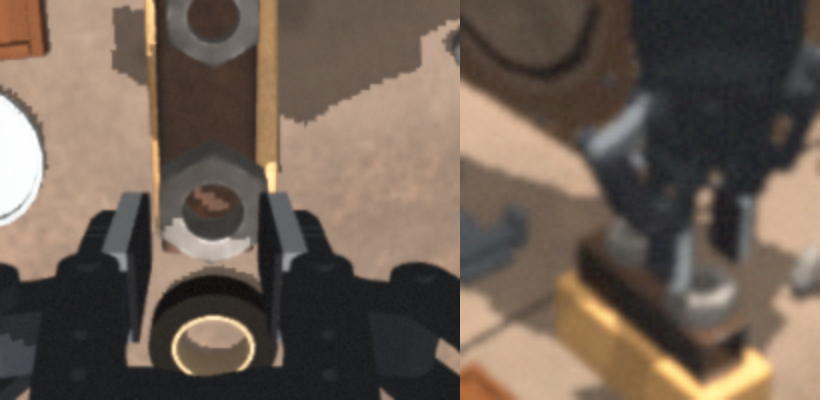

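```bash
python3 -c "
from h import *
f,W=wcloud()
# pads light-grey strip; crop px(115..290)/2+150
for nm,(u0,u1) in {'L':(202,222),'R':(286,304)}.items():
    p=W[220:275,u0:u1].reshape(-1,3); p=p[(p[:,2]>78)&(p[:,2]<200)]
    print(nm,len(p),np.percentile(p,[1,5,50,95],axis=0).round(1).tolist())
print(W[228:262:4,200:226:3,2].round(0))
print(W[228:262:4,200:226:3,1].round(0))
"
```

```text
L 907 [[488.0, -382.8, 107.4], [489.6, -378.3, 110.4], [495.8, -370.1, 132.1], [498.0, -368.8, 152.0]]
R 802 [[525.7, -380.2, 107.5], [526.1, -378.1, 110.7], [529.3, -373.0, 135.6], [534.7, -371.7, 152.9]]
[[ -0.  -1.   0.  -1. 109. 109. 110. 110. 108.]
 [  0.  -0.  -1. 116. 115. 115. 116. 114. 108.]
 [110. 110. 110. 118. 119. 120. 119. 119. 108.]
 [115. 114. 123. 123. 124. 124. 123. 123. 108.]
 [120. 119. 128. 128. 128. 128. 128. 123. 109.]
 [125. 132. 132. 132. 132. 131. 131. 123. 110.]
 [130. 136. 136. 137. 136. 136. 134. 123. 111.]
 [143. 139. 140. 139. 140. 139. 135. 124. 112.]
 [147. 145. 145. 140. 139. 139. 135. 124. 112.]]
[[-412. -412. -412. -413. -370. -370. -370. -370. -371.]
 [-415. -416. -416. -369. -369. -370. -370. -370. -373.]
 [-373. -373. -373. -370. -370. -370. -370. -370. -375.]
 [-373. -374. -370. -370. -370. -370. -370. -371. -377.]
 [-373. -374. -370. -370. -370. -370. -370. -373. -379.]
 [-373. -370. -370. -370. -370. -371. -370. -374. -381.]
 [-373. -370. -370. -370. -370. -370. -371. -376. -383.]
 [-368. -370. -369. -370. -370. -370. -372. -378. -384.]
 [-368. -369. -369. -372. -372. -372. -374. -380. -386.]]
```

```bash
python3 -m pendant '[0,0,0,0,50, 0,0,0,0,50, 0,0,0,0,50, 0,0,0.25,0,50, 0,0,0.25,0,50, 0,0,0,0,50]' 30;  python3 -c "
from h import *
print(bot.grip_point_offset)
go(512.5,-382.7,81.5,-4.7)
f,W=wcloud()
p=W[190:275,180:330].reshape(-1,3); p=p[(p[:,1]>-376)&(p[:,1]<-366)&(p[:,2]>50)&(abs(p[:,0]-513)>20)]
print(len(p),np.percentile(p,[0,2,10,50,95],axis=0).round(1).tolist())
a=cv2.resize(f['image'][130:330,150:380],None,fx=2.0,fy=2.0)
cv2.imwrite('pics/g2.png',a[...,::-1])"
```

```text
clock: 9.3
eef_pos: [511.3, -381.7, 54.0]
eef_rot: [-0.001, 0.738, 0.675, -0.0]
ft_force: [0.9, 0.3, 0.3]
opening: 50.1
grip_force: 0.0
18.700000000000003
at [ 511.3 -381.7   54. ] yang -5.04 tilt [-0.002  0.001 -1.   ] F [0.9 0.3 0.3] open 50.1 t 9.3
rows units [-0.02  0.02 -0.55] roll -0.04
1508 [[475.3, -376.0, 77.5], [480.5, -375.6, 83.0], [482.9, -374.5, 87.0], [486.7, -372.8, 104.7], [541.9, -368.3, 124.3]]
```

View pics/g2.png

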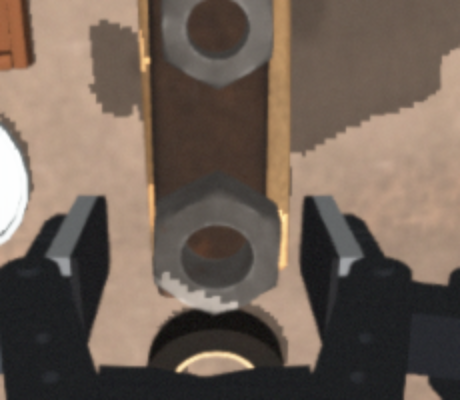

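```bash
python3 -m pendant '[0.0,0.01,0,0,26, 0,0,0,0,26, 0,0,0,0,26, 0,0,0,0,26, 0,0,0,0,26]' 40;  python3 -c "
from h import *
go(512.5,-382.7,54,-4.7)
print(bot.read_state()['grip_force'])"
```

```text
clock: 9.98
eef_pos: [512.7, -382.5, 55.9]
eef_rot: [0.0, 0.737, 0.675, 0.0]
ft_force: [-0.1, -1.0, 5.9]
opening: 29.7
grip_force: 40.2
at [ 512.7 -382.5   55.9] yang -5.03 tilt [ 0.001 -0.001 -1.   ] F [-0.1 -1.   5.9] open 29.7 t 9.97
rows units [-0.   -0.    0.04] roll -0.04
40.21949600195512
```

```bash
python3 -m pendant '[0,0,-0.1,0,26, 0,0,-0.1,0,26, 0,0,0,0,26]' 40;  python3 -c "
from h import *
go(512.5,-382.7,54,-4.7)
f,W=wcloud();meas(f,W,ALL[:4]);g=bot.grab_frame('scene'); meas(g,cloud(g),ALL[:4])
a=cv2.resize(f['image'][130:330,150:380],None,fx=2.0,fy=2.0); b=cv2.resize(g['image'][120:220,240:330],None,fx=4,fy=4)
cv2.imwrite('pics/g3.png',np.hstack([a[:400],b[:400]])[...,::-1])"
```

```text
clock: 10.35
eef_pos: [512.6, -382.3, 65.9]
eef_rot: [0.0, 0.737, 0.675, 0.0]
ft_force: [-0.6, -0.2, -0.6]
opening: 29.0
grip_force: 39.6
at [ 512.6 -382.3   65.9] yang -5.03 tilt [ 0. -0. -1.] F [-0.6 -0.2 -0.6] open 29.0 t 10.35
rows units [-0.01 -0.    0.24] roll -0.04
nut_small_mid 0.66 z [85.2 88.  89.1] toprect [ 517.9 -330.3] [26.8 24.3] 85.4
tube_mid 0.64 z [73.6 75.2 76.4] toprect [ 514.3 -351.5] [93.1 29.5] 85.4
block_mid 0.61 z [43.6 45.1 46.4] toprect [ 517.2 -342.6] [95.9 45.1] 86.3
nut_big_mid 0.42 z [ 85.6  96.1 100.4] toprect [ 515.5 -390.3] [32.3 20.1] 39.8
tube_mid 0.93 z [46.  65.1 75.3] toprect [ 502.3 -356.4] [ 37.3 101.3] 2.5
block_mid 0.56 z [ 4.8 29.  44.8] toprect [ 516.4 -357.1] [118.9  45.8] 86.8
```

View pics/g3.png

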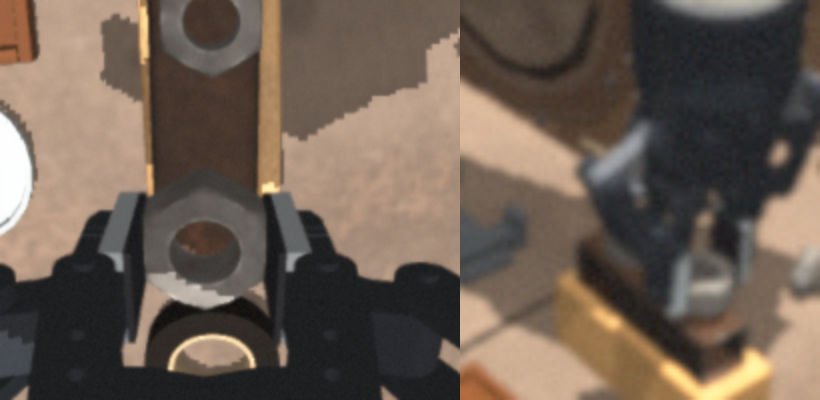

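```bash
python3 -m pendant '[0,0,-0.5,0,26, 0,0,-0.2,0,26, -0.1,-0.6,0,0,26, -0.1,-0.8,0,0,26, -0.1,-0.68,0,0,26, 0,0,0.5,0,26, 0,0,0.5,0,26, 0,0,0,0,26]' 40;  python3 -c "
from h import *
go(407.3,-388,-16,-4.7)
f,W=wcloud();meas(f,W,ALL[:1]+['dish_floor'])"
```

```text
clock: 11.85
eef_pos: [406.8, -387.4, 49.3]
eef_rot: [-0.001, 0.738, 0.675, -0.0]
ft_force: [-0.6, 0.1, 0.8]
opening: 29.6
grip_force: 39.7
at [ 406.8 -387.4   49.3] yang -5.04 tilt [-0.002  0.001 -1.   ] F [-0.6  0.1  0.8] open 29.6 t 11.85
rows units [-0.01  0.01  1.31] roll -0.04
nut_big_mid 0.61 z [71.8 84.2 85.5] toprect [ 406.3 -387.9] [34.  29.7] 84.0
dish_floor 0.95 z [2.4 3.6 7.6] toprect [ 406.9 -385.8] [63.9 63.7] 39.6
```

```bash
python3 -m pendant '[0,0,0.4,0,26, 0,0,0.4,0,26, 0,0,0.3,0,26, 0,0,0.1,0,26, 0,0,0,0,26]'; python3 -m pendant '[0,0,0.03,0,26, 0,0,0.02,0,26, 0,0,0,0,26]';python3 -m pendant '[0,0,0.04,0,26, 0,0,0,0,26]'
```

```text
clock: 12.62
eef_pos: [407.3, -388.2, -9.8]
eef_rot: [-0.0, 0.738, 0.675, -0.0]
ft_force: [0.2, 1.0, -0.4]
opening: 29.4
grip_force: 39.8
clock: 13.0
eef_pos: [407.7, -388.1, -11.9]
eef_rot: [0.0, 0.737, 0.675, 0.0]
ft_force: [0.4, -0.1, -0.0]
opening: 29.2
grip_force: 39.8
clock: 13.25
eef_pos: [407.5, -388.0, -14.2]
eef_rot: [-0.0, 0.737, 0.675, -0.0]
ft_force: [-0.5, 0.2, -1.2]
opening: 29.6
grip_force: 39.8
```

```bash
python3 -m pendant '[0,0,0.03,0,26, 0,0,0,0,26]';python3 -m pendant '[0,0,0.02,0,26, 0,0,0,0,26]'
```

```text
clock: 13.5
eef_pos: [407.5, -388.0, -15.7]
eef_rot: [-0.0, 0.737, 0.675, -0.0]
ft_force: [0.3, -0.1, -1.1]
opening: 29.7
grip_force: 39.8
clock: 13.75
eef_pos: [407.6, -388.1, -16.1]
eef_rot: [0.0, 0.737, 0.675, 0.0]
ft_force: [-2.7, 2.6, 10.2]
opening: 29.5
grip_force: 41.0
```

```bash
python3 -m pendant '[0,0,0,0,36, 0,0,0,0,40, 0,0,0,0,45, 0,0,-0.3,0,50, 0,0,-0.5,0,50, 0,0,-0.8,0,50, 0,0,-0.8,0,50, 0,0,0,0,50]';python3 -c "
from h import *
f,W=wcloud();meas(f,W,ALL[:3]+['dish_floor','pocket_floor'])
go(517.6,-330,130,-4.7)"
```

```text
clock: 14.75
eef_pos: [408.5, -389.1, 106.8]
eef_rot: [0.002, 0.738, 0.675, 0.001]
ft_force: [0.1, 1.0, 0.3]
opening: 50.3
grip_force: 0.0
nut_big_mid 0.78 z [ 8.3 19.1 20.3] toprect [ 406.6 -388.9] [33.3 30.2] 84.1
nut_small_mid 0.94 z [76.1 87.3 89. ] toprect [ 517.4 -329.9] [27.7 25.1] 24.2
tube_mid 0.85 z [52.9 74.8 76.3] toprect [ 513.7 -354.6] [99.9 30.9] 85.2
dish_floor 0.81 z [2.3 3.8 7.9] toprect [ 406.6 -387.5] [66.3 66.9] 22.3
pocket_floor 0.71 z [ 4.3  5.8 10. ] toprect [ 418.6 -313.6] [61.9 62.1] 88.3
at [ 407.2 -387.8  102.8] yang -5.03 tilt [-0.001  0.001 -1.   ] F [-0.3  0.9 -0.2] open 49.7 t 15.05
rows units [ 1.35  2.1  -0.55] roll -0.04
```

```bash
python3 -m pendant '[0,0,-0.3,0,50, 0.45,0.7,-0.25,0,46, 0.45,0.7,0,0,46, 0.45,0.7,0,0,46, 0,0,0.5,0,46, 0,0,0.5,0,46, 0,0,0,0,46, 0,0,0,0,46]';python3 -c "
from h import *
f,W=wcloud();meas(f,W,ALL[1:3])
go(517.5,-330,54.5,-4.7)"
```

```text
clock: 16.05
eef_pos: [518.3, -330.6, 82.2]
eef_rot: [0.001, 0.738, 0.675, -0.0]
ft_force: [0.3, 0.2, 0.1]
opening: 46.0
grip_force: 0.0
nut_small_mid 0.73 z [78.1 87.6 88.9] toprect [ 518.2 -329.5] [24.2 26.6] 0.1
tube_mid 0.87 z [48.1 75.1 76.2] toprect [ 514.2 -354.6] [99.9 29.9] 85.5
at [ 518.5 -330.4   82. ] yang -5.03 tilt [ 0.001 -0.001 -1.   ] F [-0.3  0.3 -0.1] open 46.2 t 16.2
rows units [ 0.01 -0.02  0.55] roll -0.04
```

```bash
python3 -m pendant '[0,0,0.3,0,46, 0,0,0.25,0,46, 0,0,0,0,46, 0,0,0,0,21, 0,0,0,0,21, 0,0,0,0,21, 0,0,0,0,21, 0,0,0,0,21]' 40; python3 -m pendant '[0,0,-0.1,0,21, 0,0,-0.1,0,21, 0,0,0,0,21]'; python3 -c "
from h import *
f,W=wcloud();meas(f,W,ALL[1:3])
go(419,-314.3,54.5,-4.7)"
```

```text
clock: 17.2
eef_pos: [517.8, -330.2, 54.1]
eef_rot: [0.0, 0.738, 0.675, 0.0]
ft_force: [-5.4, 2.3, 6.6]
opening: 22.9
grip_force: 39.9
clock: 17.58
eef_pos: [518.4, -330.1, 64.0]
eef_rot: [0.0, 0.737, 0.675, 0.0]
ft_force: [0.1, 0.4, -0.5]
opening: 23.2
grip_force: 39.2
nut_small_mid 0.68 z [88.5 98.  99.3] toprect [ 517.5 -329.1] [28. 23.] 86.5
tube_mid 0.55 z [47.3 75.1 76.3] toprect [ 514.8 -347.1] [84.6 29.7] 85.4
at [ 518.1 -330.    63.4] yang -5.03 tilt [ 0. -0. -1.] F [-0.4  0.4 -1.4] open 23.1 t 17.73
rows units [ 0.14 -2.    0.18] roll -0.04
```

```bash
python3 -m pendant '[0,0,-0.4,0,21, 0,0,-0.2,0,21, 0.05,-0.6,0,0,21, 0.05,-0.7,0,0,21, 0.05,-0.7,0,0,21, 0,0,0.5,0,21, 0,0,0.6,0,21, 0,0,0,0,21]' 40;  python3 -c "
from h import *
go(419,-314,-16,-4.7)
f,W=wcloud();meas(f,W,ALL[1:2]+['pocket_floor'])"
```

```text
clock: 18.73
eef_pos: [418.5, -313.5, 37.9]
eef_rot: [-0.001, 0.738, 0.675, -0.0]
ft_force: [0.3, -1.0, 0.5]
opening: 22.9
grip_force: 39.4
at [ 418.5 -313.5   37.9] yang -5.04 tilt [-0.002  0.001 -1.   ] F [ 0.3 -1.   0.5] open 22.9 t 18.73
rows units [-0.01  0.01  1.08] roll -0.04
nut_small_mid 0.61 z [62.  72.  73.3] toprect [ 418.1 -311.7] [26.8 23. ] 86.7
pocket_floor 0.61 z [4.4 5.8 9.9] toprect [ 418.7 -313.7] [62.1 62. ] 88.6
```

```bash
python3 -m pendant '[0,0,0.4,0,21, 0,0,0.4,0,21, 0,0,0.18,0,21, 0,0,0.0,0,21, 0,0,0.04,0,21, 0,0,0,0,21]'; python3 -m pendant '[0,0,0.03,0,21, 0,0,0,0,21]';python3 -m pendant '[0,0,0.03,0,21, 0,0,0,0,21]'
```

```text
clock: 19.62
eef_pos: [419.3, -313.9, -12.3]
eef_rot: [0.0, 0.737, 0.675, 0.0]
ft_force: [1.3, -0.2, -0.7]
opening: 23.2
grip_force: 39.4
clock: 19.88
eef_pos: [419.1, -313.7, -14.0]
eef_rot: [0.0, 0.737, 0.675, -0.0]
ft_force: [0.6, -1.1, -1.1]
opening: 23.1
grip_force: 39.4
clock: 20.12
eef_pos: [419.1, -313.8, -15.6]
eef_rot: [0.0, 0.737, 0.675, -0.0]
ft_force: [-0.1, 0.1, -0.2]
opening: 23.5
grip_force: 39.4
```

```bash
python3 -m pendant '[0,0,0.02,0,21, 0,0,0,0,21]'; python3 -m pendant '[0,0,0.02,0,21, 0,0,0,0,21]';
```

```text
clock: 20.38
eef_pos: [419.2, -313.8, -15.8]
eef_rot: [0.0, 0.738, 0.675, 0.0]
ft_force: [-4.9, 5.5, 23.4]
opening: 23.5
grip_force: 52.6
clock: 20.62
eef_pos: [419.3, -313.9, -15.9]
eef_rot: [0.0, 0.738, 0.675, 0.001]
ft_force: [-10.2, 12.1, 49.9]
opening: 23.5
grip_force: 67.2
```

```bash
python3 -m pendant '[0,0,-0.03,0,21, 0,0,0,0,30, 0,0,0,0,36, 0,0,0,0,42, 0,0,-0.3,0,50, 0,0,-0.5,0,50, 0,0,-0.8,0,50, 0,0,-0.8,0,50]';python3 -c "
from h import *
f,W=wcloud();meas(f,W,ALL)
go(514.3,-355,120,-4.7)"
```

```text
clock: 21.62
eef_pos: [418.7, -313.9, 105.4]
eef_rot: [-0.0, 0.738, 0.675, -0.0]
ft_force: [0.5, 0.1, 0.4]
opening: 50.0
grip_force: 0.0
nut_big_mid 0.82 z [ 4.1 18.6 20.1] toprect [ 406.9 -389.5] [34.5 30. ] 85.6
nut_small_mid 0.63 z [ 7.5 17.9 19.3] toprect [ 418.5 -313.6] [28.  23.8] 84.3
tube_mid 0.83 z [49.  74.8 76.3] toprect [ 500. -340.] [67.  71.1] 2.7
block_mid 0.83 z [ 8.1 41.5 46.1] toprect [ 510.2 -324.6] [79.5 77.6] 29.0
pocket_floor 0.76 z [ 4.2  6.  10.1] toprect [ 418.7 -314. ] [62.5 61.6] 88.6
board_floor 0.84 z [ 8.2  9.6 17.8] toprect [ 403.7 -197.8] [116.8  81.4] 87.3
at [ 418.6 -313.7  103.3] yang -5.05 tilt [-0.001  0.    -1.   ] F [ 0.1  0.1 -0.2] open 50.1 t 22.07
rows units [-0.66  1.98 -0.34] roll -0.04
```

```bash
python3 -m pendant '[-0.22,0.66,-0.1,0,50, -0.22,0.66,0,0,50, -0.22,0.66,0,0,50, 0,0,0.4,0,50, 0,0,0,0,50, 0,0,0,0,50]';python3 -c "
from h import *
f,W=wcloud();meas(f,W,ALL[2:4]+['rack_floor'])
go(514.3,-355,24,-4.7)"
```

```text
clock: 22.82
eef_pos: [514.1, -355.3, 89.0]
eef_rot: [-0.0, 0.738, 0.675, -0.0]
ft_force: [-0.8, -0.7, -0.4]
opening: 50.2
grip_force: 0.0
tube_mid 0.71 z [73.2 75.2 76.3] toprect [ 514.  -354.9] [100.1  29.6] 85.8
block_mid 0.94 z [43.1 45.1 46.3] toprect [ 516.5 -353.5] [117.9  45.3] 86.7
rack_floor 0.77 z [ 4.9 12.7 24.3] toprect [ 507.8 -213.7] [14.3 65.6] 84.7
at [ 514.9 -355.3   89.5] yang -5.03 tilt [ 0.001 -0.    -1.   ] F [ 0.4  0.1 -0.2] open 50.0 t 23.02
rows units [ 0.01 -0.01  1.31] roll -0.04
```

```bash
python3 -m pendant '[0.01,-0.01,0.4,0,50, 0,0,0.4,0,50, 0,0,0.3,0,50, 0,0,0.2,0,50, 0,0,0,0,50]' 60;python3 -m pendant '[0,0,0,0,26, 0,0,0,0,26, 0,0,0,0,26, 0,0,0,0,26, 0,0,0,0,26]' 60; python3 -m pendant '[0,0,-0.1,0,26, 0,0,-0.1,0,26, 0,0,0,0,26]'; python3 -c "
from h import *
f,W=wcloud();meas(f,W,ALL[2:4]+['rack_floor'])
go(511,-180,54.5,-5)"
```

```text
clock: 23.65
eef_pos: [514.0, -354.7, 23.2]
eef_rot: [-0.0, 0.738, 0.675, -0.0]
ft_force: [-0.2, -0.1, 0.4]
opening: 50.3
grip_force: 0.0
clock: 24.28
eef_pos: [514.9, -355.1, 24.6]
eef_rot: [0.001, 0.737, 0.675, 0.0]
ft_force: [0.5, -0.5, 6.4]
opening: 28.7
grip_force: 60.5
clock: 24.65
eef_pos: [514.5, -354.8, 34.3]
eef_rot: [0.0, 0.737, 0.675, 0.0]
ft_force: [1.0, 0.2, -2.5]
opening: 29.2
grip_force: 59.4
tube_mid 0.66 z [82.4 84.9 85.9] toprect [ 514.6 -343.4] [77.7 29.8] 85.1
block_mid 0.93 z [42.9 45.1 46.2] toprect [ 516.7 -352.8] [116.7  44.9] 86.7
rack_floor 0.94 z [ 4.2 12.9 23.6] toprect [ 507. -219.] [ 6.  64.9] 82.7
at [ 514.3 -354.7   33.8] yang -5.03 tilt [-0.  0. -1.] F [ 0.7 -0.  -2.7] open 29.1 t 24.85
rows units [ 3.47 -0.37 -0.41] roll -0.0
```

```bash
python3 -m pendant '[0,0,-0.4,0,26, 0.5,-0.05,-0.4,0,26, 0.6,-0.06,0,0,26, 0.6,-0.07,0,0,26, 0.6,-0.07,0,0,26, 0.6,-0.06,0,0,26, 0.57,-0.06,0,0,26, 0,0,0,0,26]'; python3 -c "
from h import *
f,W=wcloud();save(f,'w3.png',1.5);meas(f,W,ALL[2:4]+['rack_floor','board_floor'])
p=W[~np.isnan(W[...,0])]; q=p[(p[:,2]>19)&(p[:,2]<27)&(abs(p[:,0]-511)<45)&(abs(p[:,1]+180)<55)]
c,d,a=cv2.minAreaRect(q[:,:2].astype(np.float32)); print(len(q),c,d,a)
go(511,-180,-7,-5)"
```

```text
clock: 25.85
eef_pos: [511.8, -178.2, 74.9]
eef_rot: [-0.0, 0.736, 0.676, 0.001]
ft_force: [-0.7, 0.3, -1.7]
opening: 29.3
grip_force: 59.7
tube_mid 0.84 z [122.6 125.4 126.4] toprect [ 511.9 -166.9] [77.9 29.7] 85.4
rack_floor 0.46 z [ 8.1  9.6 17.7] toprect [ 413.4 -176. ] [144.2  99.5] 87.9
board_floor 0.59 z [ 8.1  9.6 17.7] toprect [ 423.3 -176.4] [144.2 119.4] 87.9
337 (514.4979858398438, -143.60873413085938) (13.923723220825195, 65.96525573730469) 84.37963104248047
at [ 511.2 -181.3   74.4] yang -5.1 tilt [ 0.001 -0.    -1.   ] F [-1.1  0.2 -2.3] open 29.0 t 26.1
rows units [ 0.03 -0.01  1.63] roll -0.01
```

View pics/w3.png

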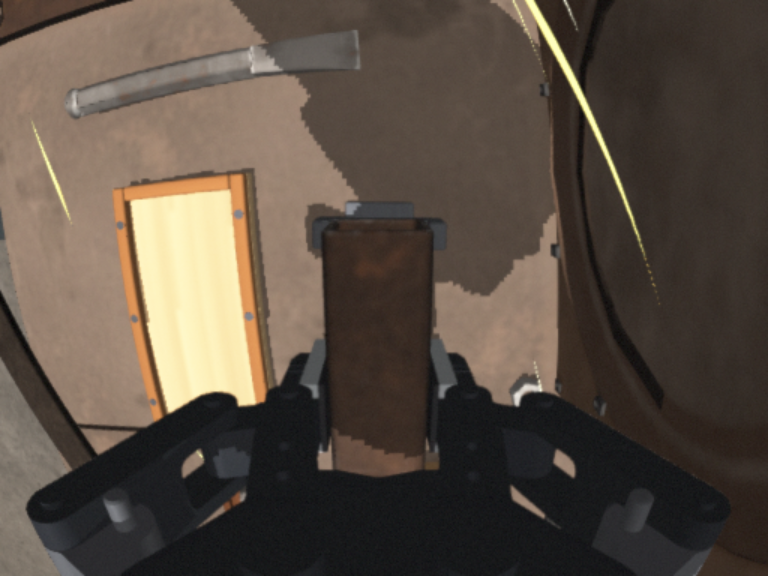

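```bash
python3 -m pendant '[0,0,0.6,0,26, 0,0,0.3,0,26, 0,0,0,0,26, 0,0,0,0,26]'; cat > e.py <<'E'
from h import *
go(511.3,-179.2,-7,-5)
f,W=wcloud()
go(511.3,-179.2,-7,-5)
p=W[~np.isnan(W[...,0])]
t=np.radians(84.8); ax=np.array([np.cos(t),np.sin(t)]); nx=np.array([ax[1],-ax[0]])
p=p[(abs((p[:,:2]-[511.3,-179.2])@nx)<40)&(abs((p[:,:2]-[511.3,-179.2])@ax)<75)]
s=(p[:,:2]-[511.3,-179.2])@ax; n=(p[:,:2]-[511.3,-179.2])@nx
m=(p[:,2]>20)&(p[:,2]<26.5)&(s>20)&(abs(n)>23); print("saddle s",np.percentile(s[m],[1,99]).round(1),"n",np.percentile(n[m],[1,99]).round(1))
zt=np.percentile(p[(abs(n)<10)&(s>30)&(s<45),2],60); m=(abs(p[:,2]-zt)<3)&(abs(n)<20)&(s>15); print("tube top",zt.round(1),"end s",np.percentile(s[m],99.5).round(1),"n",np.percentile(n[m],[1,99]).round(1))
E
python3 e.py
```

```text
clock: 26.6
eef_pos: [511.4, -180.8, 29.6]
eef_rot: [0.0, 0.738, 0.675, 0.0]
ft_force: [-0.3, 0.8, -1.9]
opening: 28.9
grip_force: 59.6
at [ 511.4 -180.8   29.6] yang -5.05 tilt [ 0.001 -0.    -1.   ] F [-0.3  0.8 -1.9] open 28.9 t 26.6
rows units [ 0.03 -0.01  0.73] roll -0.01
at [ 511.6 -180.7   29.7] yang -5.04 tilt [ 0.001 -0.    -1.   ] F [-0.9  0.6 -2. ] open 28.8 t 26.65
rows units [ 0.03 -0.01  0.73] roll -0.01
saddle s [28.5 42.6] n [-32.8  32.3]
tube top 80.5 end s 48.5 n [-14.9  13.3]
```

```bash
python3 -m pendant '[0.04,0.01,0.1,0,26, 0,0,0.3,0,26, 0,0,0.2,0,26, 0,0,0,0,26, 0,0,0.04,0,26, 0,0,0,0,26]'; python3 -m pendant '[0,0,0.03,0,26, 0,0,0,0,26]'; python3 -m pendant '[0,0,0.02,0,26, 0,0,0,0,26]'
```

```text
clock: 27.4
eef_pos: [511.9, -178.5, -3.0]
eef_rot: [0.0, 0.737, 0.675, 0.0]
ft_force: [0.3, -1.0, -2.9]
opening: 28.6
grip_force: 59.6
clock: 27.65
eef_pos: [511.9, -178.3, -4.6]
eef_rot: [0.0, 0.737, 0.675, 0.0]
ft_force: [0.2, -0.4, -2.1]
opening: 28.9
grip_force: 59.6
clock: 27.9
eef_pos: [511.8, -178.3, -5.6]
eef_rot: [0.0, 0.737, 0.675, -0.0]
ft_force: [0.2, 0.0, -2.8]
opening: 28.8
grip_force: 59.6
```

```bash
python3 -m pendant '[0,0,0.02,0,26, 0,0,0,0,26]'; python3 -m pendant '[0,0,0.015,0,26, 0,0,0,0,26]'
```

```text
clock: 28.15
eef_pos: [511.9, -178.4, -6.4]
eef_rot: [0.0, 0.737, 0.675, 0.0]
ft_force: [-2.0, 0.7, 3.3]
opening: 29.1
grip_force: 60.3
clock: 28.4
eef_pos: [512.0, -178.4, -6.5]
eef_rot: [-0.0, 0.737, 0.675, 0.0]
ft_force: [-7.5, 5.0, 24.5]
opening: 29.0
grip_force: 63.1
```

```bash
python3 -m pendant '[0,0,-0.01,0,32, 0,0,0,0,38, 0,0,0,0,46, 0,0,-0.2,0,50, 0,0,-0.5,0,50, 0,0,-0.8,0,50, 0,0,-0.8,0,60, 0,0,0,0,60]';python3 - <<'E'
exec(open('e.py').read())
meas(f,W,['tube_mid','rack_floor','block_mid'])
go(516.7,-356,110,-3.3)
E
```

```text
clock: 29.4
eef_pos: [513.1, -178.9, 111.1]
eef_rot: [0.002, 0.737, 0.675, 0.001]
ft_force: [0.1, 0.5, -1.0]
opening: 59.6
grip_force: 0.0
at [ 513.1 -178.9  111.1] yang -5.03 tilt [ 0.004 -0.    -1.   ] F [ 0.1  0.5 -1. ] open 59.6 t 29.4
rows units [-0.01 -0.05  2.36] roll -0.0
at [ 512.5 -178.3  109.5] yang -5.01 tilt [ 0.002  0.    -1.   ] F [ 1.1 -0.3 -0.1] open 59.7 t 29.45
rows units [-0.02 -0.03  2.33] roll -0.0
saddle s [28.5 42.8] n [-32.7  32.2]
tube top 44.5 end s 51.0 n [-14.5  13.3]
tube_mid 0.78 z [41.5 44.2 45.4] toprect [ 510.8 -178.3] [100.3  29.7] 85.2
rack_floor 0.97 z [ 4.5 16.4 25. ] toprect [ 510.9 -178.2] [83.6 65.3] 84.6
block_mid 0.86 z [ 5.6 28.8 45.2] toprect [ 520.3 -295.9] [43.7  8.1] 2.2
at [ 511.4 -178.1  107.6] yang -5.03 tilt [-0.001  0.    -1.   ] F [-0.3  0.2  0.1] open 59.6 t 29.6
rows units [-3.53  0.42 -0.05] roll -0.22
```

```bash
python3 -m pendant '[-0.6,0.07,0,-0.2,66, -0.6,0.07,0,0,66, -0.6,0.07,0,0,66, -0.6,0.07,0,0,66, -0.6,0.07,0,0,66, -0.54,0.07,0,0,66, 0,0,0,0,66, 0,0,0,0,66]';python3 -c "
from h import *
f,W=wcloud();meas(f,W,['block_mid','board_floor'])
go(516.7,-356.5,-13,-3.3)"
```

```text
clock: 30.6
eef_pos: [521.0, -355.9, 107.4]
eef_rot: [-0.001, 0.728, 0.686, -0.0]
ft_force: [0.3, -0.6, -0.4]
opening: 66.1
grip_force: 0.0
block_mid 0.6 z [44.1 45.3 46.4] toprect [ 516.7 -354.4] [119.5  44.7] 86.8
board_floor 0.58 z [ 7.8  9.6 17.8] toprect [ 403.3 -207. ] [99.1 82.1] 87.2
at [ 521.5 -355.4  107.9] yang -3.38 tilt [-0.     0.001 -1.   ] F [-0.2  0.3 -0.1] open 66.3 t 30.75
rows units [-0.03 -0.09  2.42] roll -0.01
```

```bash
python3 -m pendant '[-0.01,-0.09,0.3,0,66, 0,0,0.5,0,66, 0,0,0.5,0,66, 0,0,0.5,0,66, 0,0,0.4,0,66, 0,0,0.2,0,66, 0,0,0,0,66]' 60;python3 -m pendant '[0,0,0,0,40, 0,0,0,0,40, 0,0,0,0,40, 0,0,0,0,40, 0,0,0,0,40]' 60; python3 -m pendant '[0,0,-0.1,0,40, 0,0,-0.1,0,40, 0,0,0,0,40, 0,0,0,0,40]'; python3 -c "
from h import *
f,W=wcloud();meas(f,W,ALL[3:4])
go(404.8,-180,40,-2.7)"
```

```text
clock: 31.62
eef_pos: [516.5, -356.6, -12.2]
eef_rot: [-0.0, 0.728, 0.686, -0.0]
ft_force: [1.0, -0.0, 0.4]
opening: 65.8
grip_force: 0.0
clock: 32.25
eef_pos: [517.3, -357.0, -10.9]
eef_rot: [0.001, 0.728, 0.686, 0.0]
ft_force: [-2.0, 0.5, 7.2]
opening: 44.5
grip_force: 62.1
clock: 32.75
eef_pos: [516.9, -356.5, -1.9]
eef_rot: [-0.0, 0.728, 0.686, -0.0]
ft_force: [0.0, -0.0, -2.5]
opening: 44.4
grip_force: 61.3
block_mid 0.56 z [53.1 54.2 55.2] toprect [ 517.2 -336.8] [85.6 45.3] 86.3
at [ 516.8 -356.5   -2. ] yang -3.43 tilt [-0.  0. -1.] F [-0.4 -0.6 -3.1] open 43.8 t 32.85
rows units [ 3.39 -2.45 -0.84] roll -0.09
```

```bash
python3 -m pendant '[0,0,-0.5,0,40, 0,0,-0.6,0,40, 0.57,-0.41,0,-0.09,40, 0.57,-0.41,0,0,40, 0.57,-0.41,0,0,40, 0.57,-0.41,0,0,40, 0.57,-0.41,0,0,40, 0.53,-0.38,0,0,40]';python3 -m pendant '[0,0,0,0,40, 0,0,0.4,0,40, 0,0,0,0,40, 0,0,0,0,40]'; cat > b.py <<'E'
from h import *
f,W=wcloud(); go(404.8,-180,-2,-2.7)
C=np.array([404.8,-180.]); p=W[~np.isnan(W[...,0])]
t=np.radians(87.3); ax=np.array([np.cos(t),np.sin(t)]); nx=np.array([ax[1],-ax[0]])
s=(p[:,:2]-C)@ax; n=(p[:,:2]-C)@nx; m=(abs(s)<90)&(abs(n)<50); p,s,n=p[m],s[m],n[m]
m=(p[:,2]>15)&(p[:,2]<20)&(s>30)&(abs(n)>30); print("frame s",np.percentile(s[m],[99.5]).round(1),"n",np.percentile(n[m],[0.5,99.5]).round(1))
zt=np.percentile(p[(abs(n)<10)&(s>35)&(s<50),2],60); m=(abs(p[:,2]-zt)<3)&(abs(n)<27)&(s>20)
c,d,a=cv2.minAreaRect(p[m][:,:2].astype(np.float32)); print("block top",zt.round(1),"end s",np.percentile(s[m],99.5).round(1),"n",np.percentile(n[m],[1,99]).round(1),"ang",round(a,1),np.round(d,1))
E
python3 b.py
```

```text
clock: 33.85
eef_pos: [403.6, -181.0, 54.3]
eef_rot: [0.0, 0.724, 0.69, 0.001]
ft_force: [-0.1, -0.4, -1.9]
opening: 44.1
grip_force: 62.0
clock: 34.35
eef_pos: [404.2, -182.5, 34.0]
eef_rot: [0.0, 0.724, 0.69, 0.0]
ft_force: [0.5, -0.3, -1.5]
opening: 44.3
grip_force: 61.8
at [ 404.2 -182.3   34. ] yang -2.74 tilt [ 0.001 -0.    -1.   ] F [ 0.6 -0.4 -2.8] open 44.1 t 34.4
rows units [0.05 0.01 0.72] roll -0.01
frame s [75.8] n [-40.8  39.9]
block top 90.4 end s 59.8 n [-22.9  20.5] ang 87.0 [44.2 45.2]
```

```bash
python3 -m pendant '[0,0.015,0.3,0,40, 0,0,0.3,0,40, 0,0,0.05,0,40, 0,0,0,0,40, 0,0,0.02,0,40, 0,0,0,0,40]'; python3 -m pendant '[0,0,0.02,0,40, 0,0,0,0,40]'; python3 -m pendant '[0,0,0.015,0,40, 0,0,0,0,40]'
```

```text
clock: 35.15
eef_pos: [404.8, -181.8, -0.0]
eef_rot: [0.0, 0.724, 0.69, 0.0]
ft_force: [-0.2, -0.7, -2.6]
opening: 43.9
grip_force: 61.9
clock: 35.4
eef_pos: [404.6, -181.8, -1.3]
eef_rot: [0.0, 0.724, 0.69, -0.0]
ft_force: [-0.3, 0.5, -2.6]
opening: 44.6
grip_force: 61.9
clock: 35.65
eef_pos: [404.6, -181.8, -1.9]
eef_rot: [-0.0, 0.724, 0.69, 0.0]
ft_force: [-2.3, 1.5, 7.2]
opening: 44.2
grip_force: 62.9
```

Contact at the expected height; release, rise and check everything.

```bash
python3 -m pendant '[0,0,-0.005,0,48, 0,0,0,0,52, 0,0,0,0,58, 0,0,-0.2,0,62, 0,0,-0.5,0,70, 0,0,-0.9,0,70, 0,0,-0.9,0,70, 0,0,-0.9,0,70]';python3 -m pendant '[0,0,-0.9,0,70, 0,0,-0.9,0,70, 0,0,0,0,70, 0,0,0,0,70]';python3 - <<'E'
from h import *
f,W=wcloud();meas(f,W,ALL); save(f,'end.png',1.5)
print(bot.read_state()["clock"])
E
```

```text
clock: 36.65
eef_pos: [404.1, -182.1, 169.9]
eef_rot: [-0.0, 0.724, 0.69, -0.0]
ft_force: [-0.0, 0.0, 1.2]
opening: 70.2
grip_force: 0.0
clock: 37.15
eef_pos: [404.3, -181.5, 257.9]
eef_rot: [-0.0, 0.724, 0.69, 0.0]
ft_force: [-0.6, 0.4, -0.1]
opening: 70.0
grip_force: 0.0
nut_big_mid 0.72 z [ 4.5 18.7 20.4] toprect [ 406.1 -389.1] [33.  30.7] 87.1
nut_small_mid 0.75 z [ 9.8 17.7 19.4] toprect [ 417.9 -312.5] [26.3 22.6] 87.9
tube_mid 0.81 z [26.3 44.1 45.5] toprect [ 510.8 -178.3] [100.1  30.3] 85.7
block_mid 0.82 z [52.9 54.4 55.6] toprect [ 403.5 -179.5] [119.8  45. ] 87.2
dish_floor 0.96 z [1.8 3.8 8.2] toprect [ 406.5 -386.8] [66.4 64.3] 86.9
pocket_floor 0.65 z [ 4.1  6.3 10.3] toprect [ 418.5 -313. ] [63.6 62.7] 89.4
rack_floor 0.92 z [ 3.1 14.8 25.5] toprect [ 511.  -179.1] [83.5 66.1] 84.6
board_floor 0.64 z [ 8.4 16.2 18.5] toprect [ 404.1 -179.8] [150.6  80.2] 87.0
37.6
```

View pics/end.png

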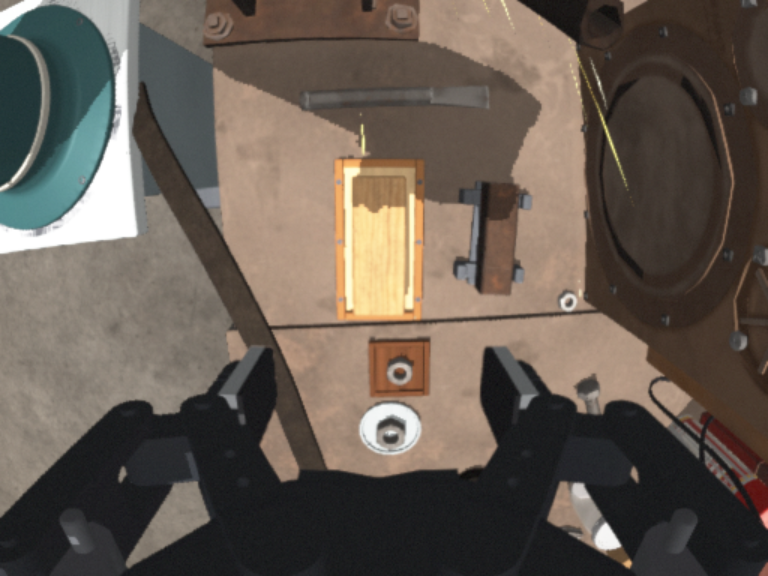

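The picture shows the block in the frame (380,240), the tube in the saddles (497,238), the small nut in the tray (400,372) and the big nut in the dish (390,430). The measured heights say all four lie flat.

```bash
python3 -c "
from station import bot
print(bot.job_done())"
```

```text
the job is handed in; nothing more can be done
None
```

The job is handed in after about 38 s of the 112 s: both nuts, the tube and the block lie flat in their own places, let go, each centred to within about 3 mm by the last wrist-camera check; the highest force I read was about 50 N, straight down while setting the small nut in its tray (limits: 120 N at the wrist, 40 N for the arm or gripper body).

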